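# Seat a grinding jar in the mill and close the clamp

## Robot

A 6-joint arm with a two-finger parallel gripper is mounted at the origin on the work surface. World frame = base frame: x ahead of the robot, y to its left, z up, the work surface at z = 0. Lengths are in m, angles in rad, forces in N, time in s.
With the tool pointing down it reaches from about 0.225 to 0.875 m from the base axis. Payload 3.4 kg.
Tool frame: the origin (TCP) lies at the very end of the fingers, on their centre line; the grasp point (between the pads) lies 19 mm behind it; z points along the fingers, x is the direction in which the jaws open and shut, and the axes are right-handed (so a half turn about z gives the same grasp; the last joint's range is limited). The gripper opens to 85 mm and grips with 20 to 120 N. Pads are 22 mm wide; open, the fingers measure 114 mm over their backs; the gripper's body (76 mm by 85 mm) begins 54 mm behind the grasp point. The pads swing forward as they close: fully open they stand 13 mm farther back than shut.
Start: joints at [-1.357, 0.276, 1.505, -0, 1.361, -0.121], TCP at [0.189, -0.543, 0.231] pointing down, gripper open.
Joint ranges: [-2.89, 2.89], [-0.75, 2.08], [0.22, 2.7], [-1.18, 4.32], [0.11, 2.71], [-2.7, 2.7]. Speed limits (rad/s): [2.57, 2.57, 3.14, 3.14, 3.14, 3.14].

## Interface

Orientations are given as a unit quaternion [w, x, y, z].
In Python, from rig import manip gives the robot as it stands.
- The arm moves only by the tool send_rows, never from a script. Its argument "increments" is a list of rows, each a list of 5 numbers: the opening, from 0 (shut) to 1 (fully open), then the shift along the tool's x, y, z in m, then the turn about the tool's z in rad. A call has 1 to 8 rows; each row shifts and turns the commanded pose from where the row before left it, along the tool's axes as they then stand; what a row does not reach is not made up. A row lasts 1/8 s, in which the tool goes at most 62.5 mm and 10.7 degrees, less where a joint would pass 70% of its speed; a pose out of reach is approached as far as the arm can. A call is refused whole if a number of a shift passes 0.0625 or a number of a turn 0.188, either way. A call with a gripper value outside its range is refused whole. The fingers move at their own pace and stop on an object; "squeeze" is the grip in N (left out, the last holds). Time passes only in rows, so rows that do not move let the fingers close. It gives the time, the measured TCP pose, the force and the opening at its end, in the units of the state.
- manip.get_state(): the state, without advancing time (a new reading comes with each control period).
- manip.get_image(name): name is "side" or "top" or "wrist"; returns the picture (384x512x3 uint8, red, green, blue); there is no depth.
- manip.calibration(name): a dict with "fx", "fy", "cx", "cy" (pixels), "distortion" ([k1, k2, p1, p2, k3] as OpenCV has them; the pictures are not rectified), "camera_from_world" (4x4, takes a point from world to camera coordinates). Camera axes: x right, y up, looking along -z (the intrinsics and any distortion apply to the point x, -y, -z); pixel columns grow to the right and rows downward; lengths in m; the calibration is good to about 2 mm. A picture is of the moment at which its call begins: read the wrist's pose just before it. calibration takes no time and is no camera call; for the wrist camera it gives the pose at the moment of the call.
- manip.sign_off(): hands the job in, once; it reports no verdict.
The state is a dict: "clock": time; "qpos": joint angles; "qd": joint speeds; "effort": joint torques, N m; "position": TCP position; "ee_rot": TCP orientation; "contact_force": force on the tool from outside, world axes, zero at the start; "moment": the same for the moment, N m; "width": finger opening in m.
Only numpy, scipy, OpenCV 4.12 (cv2) and the standard library are available. Lean on these libraries where they do the work, as an engineer would, in place of code of your own. Each camera call takes 0.05 s, during which the arm holds its last target.

## Task

Put the closed steel grinding jar upright into the cup of the small jar mill, and turn it gently under light pressure until you feel its cross-shaped dog drop into the drive slot and the jar sits fully down. Only then swing the hinged clamp bar down until its rubber foot rests on the jar's lid, and let go. Never force the jar or the clamp, and leave everything else on the bench where it is.

Things in the scene. Friction and masses are not known exactly. Their poses are not given: they have to be found in the camera images.
- jar: Steel grinding jar right of the mill (-y): plain cylinder, 50 mm diameter, 82 tall, 0.3 to 0.6 kg. Origin at the centre of its very bottom, z up. Lowest 6 mm: a hidden cross-shaped dog, two bars 38 x 8 mm along its x and y. Body from 6 mm (bevelled shoulder) to 76, black band at 60; on top a boss 24 mm wide, 6 high. Grip it round the body at any yaw.
- mill: Jar mill, fixed: grey plinth 18 mm high (x -75 to 75, y -78 to 148 mm in its frame); on it an aluminium cup and, on the +y side, two hinge cheeks (44 mm wide over both, y 92 to 118, 122 high) with the clamp bar. Origin under the cup's axis at bench height, z up. The cup's floor is a drive coupling, four square steel blocks with a cross slot between, 10.4 mm wide, 8 deep. It turns stiffly (0.35 N m).
- cup (a point): Centre of the cup's mouth, 44 mm above the bench; cup 68 mm outside, 52 inside, floor at 26. The slot's angle is unmeasured, repeating every 90 deg: a quarter turn of the jar passes it; it admits the dog over some 7 deg. Press with 5 to 10 N; harder drags the coupling round. Unaligned, the jar's bottom stands 26 mm above the bench; fully down 20 (boss top 102), shoulder on the floor. If it hangs, push lightly and wiggle.
- clamp (a joint): Clamp bar angle, rad: 0 = level, foot resting on a fully seated jar; grows as it opens up and away from the cup (1.57 upright; starts 1.65 to 1.9, leaning back). Over a jar not fully down it stops at 0.06 or more. Stiff hinge (0.28 N m friction): stays where left; 3 to 4 N at its end moves it. Range -0.08 to 2.0.
- clamp_hinge (a point): On the hinge axis (the mill's x), 105 mm from the cup's axis to the mill's +y, 110 mm above the bench. The bar is green, 20 mm wide, 150 long, 10 thick (from 1 to 11 mm above the hinge line when level; this upper face looks away from the cup when open). Below it, 105 mm from the hinge, a black rubber foot 22 mm wide, 8.5 high.
- clamp_end (a point): Free end of the clamp bar, middle of its thickness, 148 mm from the hinge.
- flask: Conical glass flask with black stopper, 74 mm wide, 121 tall; bystander, leave alone. Origin at the centre of its underside.
- beaker: Open glass beaker, 70 mm wide, 90 tall; bystander, leave alone. Origin at the centre of its underside.
- reagent: Amber glass bottle with black cap, 68 mm wide, 150 tall; bystander, leave alone. Origin at the centre of its underside.
- dish: Flat round closed glass dish, 90 mm wide, 16 tall; bystander, leave alone. Origin at the centre of its underside.
- spare_ring: Loose flat steel ring, 54 mm wide, 10 tall; bystander, leave alone. Origin at the centre of its underside.
- brush: Wooden hand brush, 170 mm long, lying; bystander, leave alone. Origin at the centre of its underside.

How it is judged:
By the outcome, as a careful person would: the job done as asked, in the order asked, and still so for the second after the job is handed in, with the robot touching nothing.
It also fails if it takes over 67 s, if anything falls off the work surface, if the arm or the gripper's body presses on something with over 40 N, if the wrist force passes 120 N, or if a joint passes its speed limit or range.

## Working session

There is one attempt and no reset: what is moved stays moved. The work goes in short steps, Python scripts to look and compute and a tool call to move; the robot and the scene stay as the last step left them, time stands still between calls to the robot, and variables do not carry over. Pictures are saved under pics/ and viewed, and the job is handed in when it is done.

Besides the shell and the picture viewer there is one more tool, called after "Call:" as a command line: name --pt "numbers of a row" for each row, then --argument value for the rest. send_rows: Moves the arm, as the interface text tells. Its arguments: {"type":"object","properties":{"increments":{"type":"array","items":{"type":"array","items":{"type":"number"}}},"squeeze":{"type":"number"}},"required":["increments"]}

```bash
ls; mkdir -p pics; python3 - <<'E'
from rig import manip
import cv2
s=manip.get_state();print(s)
for n in("side","top","wrist"):
    c=manip.calibration(n);print(n,{k:(v if k!='camera_from_world' else [list(map(lambda x:round(float(x),4),r)) for r in v]) for k,v in c.items()})
    cv2.imwrite(f"pics/{n}0.png",manip.get_image(n)[:,:,::-1])
E
```

```text
pics
{'clock': 0.0, 'qpos': array([-1.35699091e+00,  2.76567519e-01,  1.50613693e+00, -5.65986864e-06,
        1.36072191e+00, -1.21004922e-01]), 'qd': array([-0.00020296,  0.00244101,  0.00100862, -0.00041454,  0.000163  ,
        0.00059493]), 'effort': array([-1.16181658e-03, -4.16779768e+01, -2.45805073e+01, -1.03706673e-04,
        1.11132808e-02,  5.86927541e-06]), 'position': array([ 0.18881388, -0.5425422 ,  0.23045388]), 'ee_rot': array([-6.15499896e-04,  8.15042960e-01, -5.79399804e-01, -6.79551355e-04]), 'contact_force': array([0.39451678, 0.75928268, 0.1479276 ]), 'moment': array([0.02809562, 0.03907886, 0.03320489]), 'width': 0.08523855165936121}
side {'fx': 495.28947691871434, 'fy': 495.28947691871434, 'cx': 250.88074139975402, 'cy': 190.51568528445787, 'distortion': array([0.06740178, 0.        , 0.        , 0.        , 0.        ]), 'camera_from_world': [[0.9762, -0.2165, -0.0098, -0.5845], [0.1347, 0.5706, 0.8101, -0.0922], [-0.1698, -0.7922, 0.5862, -1.1801], [0.0, 0.0, 0.0, 1.0]]}
top {'fx': 372.9330538938374, 'fy': 372.9330538938374, 'cx': 259.00857236807843, 'cy': 190.78722694298375, 'distortion': array([-0.10581529,  0.        ,  0.        ,  0.        ,  0.        ]), 'camera_from_world': [[0.0131, -0.9998, -0.014, -0.1246], [0.9965, 0.0119, 0.0828, -0.5493], [-0.0826, -0.0151, 0.9965, -1.0176], [0.0, 0.0, 0.0, 1.0]]}
wrist {'fx': 327.1024366306802, 'fy': 327.1024366306802, 'cx': 256.6287979025137, 'cy': 191.1020938252279, 'distortion': array([-0.03488158,  0.        ,  0.        ,  0.        ,  0.        ]), 'camera_from_world': [[0.3284, -0.9445, -0.0013, -0.5752], [0.9102, 0.3169, -0.2667, 0.0341], [0.2523, 0.0864, 0.9638, -0.378], [0.0, 0.0, 0.0, 1.0]]}
```

View pics/side0.png

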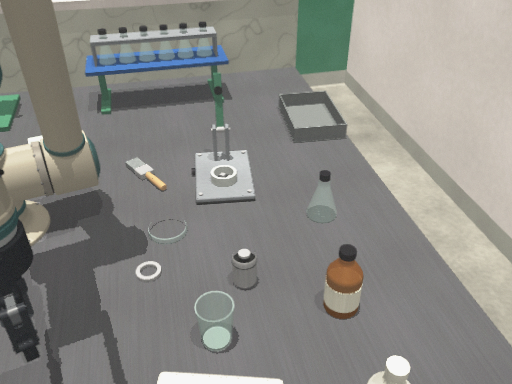

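View pics/top0.png

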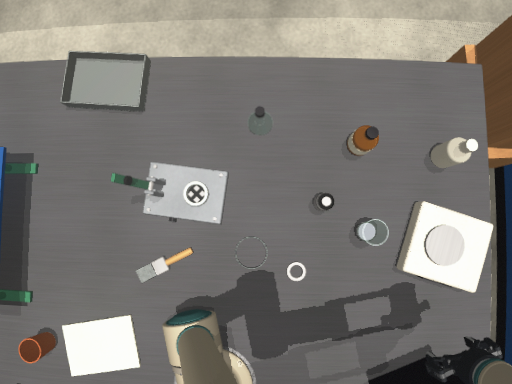

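View pics/wrist0.png

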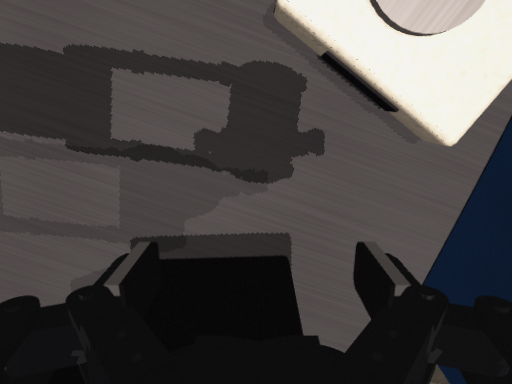

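Top view: jar boss near (326,201) px, cup near (196,194), plinth corners (151,163),(227,172),(221,222),(144,213). The green bar leans back to the left at (115,178). I'll zoom in to measure.

```bash
cat > h.py <<'E'
import numpy as np,cv2
from rig import manip
def ray(n,px,c=None):
    c=c or manip.calibration(n)
    K=np.array([[c['fx'],0,c['cx']],[0,c['fy'],c['cy']],[0,0,1]])
    u=cv2.undistortPoints(np.array([[px]],float),K,np.array(c['distortion']))[0,0]
    T=np.array(c['camera_from_world']);R=T[:3,:3]
    return -R.T@T[:3,3], R.T@np.array([u[0],-u[1],-1])
def plane(n,px,z,c=None):
    o,d=ray(n,px,c);return o+d*(z-o[2])/d[2]
def proj(n,P,c=None):
    c=c or manip.calibration(n)
    K=np.array([[c['fx'],0,c['cx']],[0,c['fy'],c['cy']],[0,0,1]])
    T=np.array(c['camera_from_world']);q=(T[:3,:3]@np.array(P).T).T+T[:3,3]
    q=q*[1,-1,-1]
    return cv2.projectPoints(q.reshape(-1,1,3),np.zeros(3),np.zeros(3),K,np.array(c['distortion']))[0][:,0]
def tri(a,b):
    (o1,d1),(o2,d2)=a,b
    A=np.stack([d1,-d2],1);t=np.linalg.lstsq(A,o2-o1,rcond=None)[0]
    p,q=o1+t[0]*d1,o2+t[1]*d2
    return (p+q)/2,np.linalg.norm(p-q)
E
python3 - <<'E'
import cv2
t=cv2.imread('pics/top0.png');s=cv2.imread('pics/side0.png')
def z(im,x0,y0,w,h,f,n):cv2.imwrite(n,cv2.resize(im[y0:y0+h,x0:x0+w],None,fx=f,fy=f,interpolation=cv2.INTER_NEAREST))
z(t,105,150,130,85,6,'pics/t_mill.png');z(t,300,180,50,40,12,'pics/t_jar.png')
z(s,180,65,85,145,4,'pics/s_mill.png');z(s,215,235,60,60,10,'pics/s_jar.png')
E
```

```text
(no output)
```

View pics/t_mill.png

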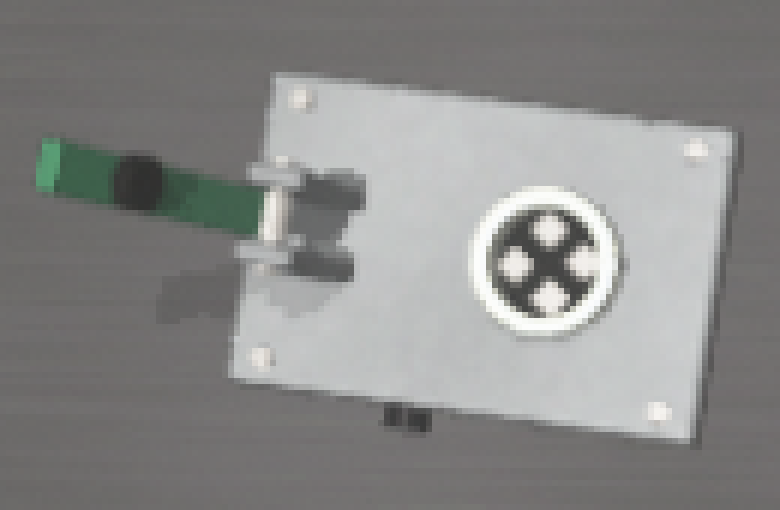

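View pics/t_jar.png

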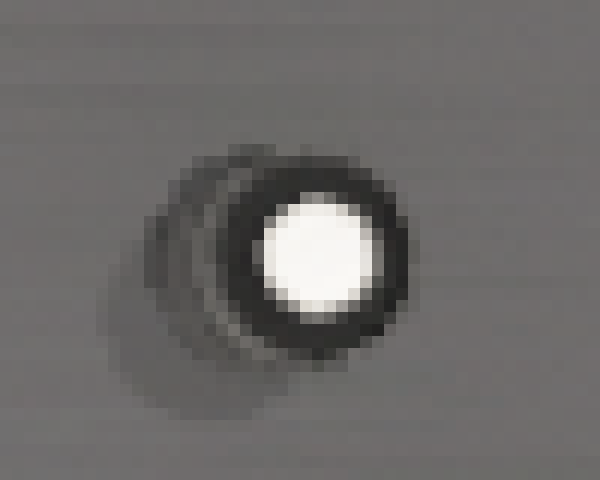

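View pics/s_mill.png

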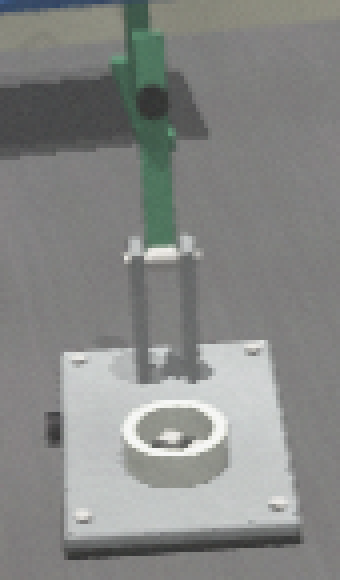

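View pics/s_jar.png

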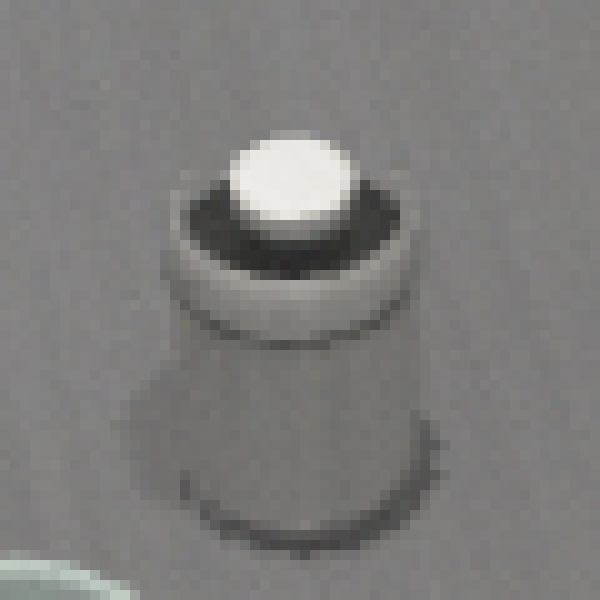

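```bash
python3 - <<'E'
from h import *
t=cv2.imread('pics/top0.png').astype(int);s=cv2.imread('pics/side0.png').astype(int)
def cen(im,x0,y0,w,h,thr):
    g=im[y0:y0+h,x0:x0+w].min(2).astype(np.uint8)
    n,l,st,c=cv2.connectedComponentsWithStats((g>thr).astype(np.uint8))
    i=1+np.argmax(st[1:,4]);return c[i]+[x0,y0],st[i]
jb,a=cen(t,300,180,50,40,170);print('jarboss top',jb,a,plane('top',jb,.082))
sb,a=cen(s,215,235,60,27,150);print('jarboss side',sb,a,plane('side',sb,.082))
print('tri',tri(ray('top',jb),ray('side',sb)))
# cup rim ring: fit ellipse to outer contour
g=((t[175:215,175:215].min(2))>225).astype(np.uint8)
cs,_=cv2.findContours(g,cv2.RETR_EXTERNAL,cv2.CHAIN_APPROX_NONE);c=max(cs,key=cv2.contourArea)
e=cv2.fitEllipse(c);p=np.array(e[0])+175;print('cup',e[1],p,plane('top',p,.044))
# blocks
for b in [(550,230),(515,265),(583,265),(549,298)]:
    print('block',plane('top',(105+b[0]/6-.5,150+b[1]/6-.5),.034))
# corners of plinth
C=[(275,73),(737,131),(695,444),(230,378)]
W=[plane('top',(105+x/6-.5,150+y/6-.5),.018) for x,y in C]
for w in W:print('corner',w)
# bar end in both
print('barend tri',tri(ray('top',(105+48/6-.5,150+166/6-.5)),ray('side',(180+149/4-.5,65+32/4-.5))))
for n,px in(('flask',(260,128)),('beaker',(368,231)),('reag',(358,148)),('dish',(252,252)),('ring',(297,271))):print(n,plane('top',px,0))
E
```

```text
jarboss top [326.         200.88059701] [22 17  9  9 67] [ 0.5213792  -0.29460687  0.082     ]
jarboss side [243.69318182 252.27272727] [23 13 13  9 88] [ 0.5198198  -0.29322713  0.082     ]
tri (array([ 0.52047227, -0.29432834,  0.08301511]), np.float64(0.0017057176723562864))
cup (22.834606170654297, 23.164031982421875) [194.98183441 192.85722733] [0.54119949 0.05746834 0.044     ]
block [0.55595374 0.05642116 0.034     ]
block [0.53954431 0.07228302 0.034     ]
block [0.53993415 0.04064339 0.034     ]
block [0.52449462 0.0560408  0.034     ]
corner [0.63089024 0.19386993 0.018     ]
corner [ 0.60505208 -0.02768717  0.018     ]
corner [ 0.45838074 -0.01102444  0.018     ]
corner [0.48563152 0.21003795 0.018     ]
barend tri (array([0.55702057, 0.20426765, 0.25452969]), np.float64(0.0019083362429929403))
flask [ 0.73507198 -0.11782695  0.        ]
beaker [ 0.44178542 -0.42826928  0.        ]
reag [ 0.68007626 -0.40171494  0.        ]
dish [ 0.37940052 -0.09986963  0.        ]
ring [ 0.32783123 -0.2270296   0.        ]
```

```bash
python3 - <<'E'
from h import *
from scipy.spatial.transform import Rotation as R
s=manip.get_state();q=s['ee_rot'];r=R.from_quat([q[1],q[2],q[3],q[0]]).as_matrix()
o,d=ray('wrist',(256,192));print(r.round(3));print('cam in tool',r.T@(o-s['position']),r.T@d)
d=np.array([.5210-s['position'][0],-.2943-s['position'][1],.2-s['position'][2]]);print(r.T@d)
E
```

```text
[[ 0.329 -0.944 -0.   ]
 [-0.944 -0.329  0.001]
 [-0.002 -0.    -1.   ]]
cam in tool [ 0.00097064 -0.06779596 -0.14215045] [-0.00150281  0.26949     0.96300785]
[-0.12537512 -0.39533715  0.0308354 ]
```

Call:
send_rows --pt "1 0 0 0 -0.178" --pt "1 0 0 0 -0.178" --pt "1 0 0 0 -0.178" --pt "1 0 0 0 -0.178" --pt "1 0 0 0 0" --squeeze 50

```text
clock: 0.78
position: [0.1889, -0.5429, 0.231]
ee_rot: [-0.0, 0.966, -0.26, -0.0]
contact_force: [-0.4, 0.8, 0.8]
width: 0.0855
```

```bash
cat >> h.py <<'E'
from scipy.spatial.transform import Rotation as Rr
def st(target=None):
    s=manip.get_state();q=s['ee_rot'];r=Rr.from_quat([q[1],q[2],q[3],q[0]]).as_matrix()
    print('t %.2f'%s['clock'],'pos',s['position'].round(4),'yaw %.2f'%np.degrees(np.arctan2(r[1,0],r[0,0])),'F',s['contact_force'].round(1),'M',s['moment'].round(2),'w %.4f'%s['width'],'q6 %.2f'%s['qpos'][5])
    if target is not None: print('tool delta',(r.T@(np.array(target)-s['position'])).round(4))
    return s,r
E
python3 -c "
from h import *
st([.521,-.2943,.2])"
```

```text
t 0.78 pos [ 0.1889 -0.5429  0.231 ] yaw -30.14 F [-0.4  0.8  0.8] M [ 0.03 -0.02  0.03] w 0.0855 q6 -0.83
tool delta [ 0.1624 -0.3818  0.0311]
```

Call:
send_rows --pt "1 0.023 -0.0545 0.0045 0" --pt "1 0.023 -0.0545 0.0045 0" --pt "1 0.023 -0.0545 0.0045 0" --pt "1 0.023 -0.0545 0.0045 0" --pt "1 0.023 -0.0545 0.0045 0" --pt "1 0.023 -0.0545 0.0045 0" --pt "1 0.0244 -0.0548 0.004 0" --pt "1 0 0 0 0"

```text
clock: 1.78
position: [0.5234, -0.2907, 0.1995]
ee_rot: [-0.001, 0.966, -0.258, 0.0]
contact_force: [-0.2, -0.1, -0.0]
width: 0.085
```

```bash
python3 -c "
from h import *
st([.521,-.2943,.2])
c=manip.calibration('wrist')
im=manip.get_image('wrist');cv2.imwrite('pics/w1.png',im[:,:,::-1])
print(proj('wrist',[[.521,-.2943,.082]],c))
print(repr(c['camera_from_world']))
"
```

```text
t 1.77 pos [ 0.5234 -0.2907  0.1995] yaw -29.87 F [-0.2 -0.1 -0. ] M [-0.01 -0.01 -0.01] w 0.0850 q6 -0.10
tool delta [-0.0003  0.0043 -0.0005]
[[255.15973603 190.64318583]]
array([[ 8.67042804e-01, -4.98233560e-01, -3.08225248e-04,
        -5.99543505e-01],
       [ 4.80270475e-01,  8.35947137e-01, -2.65579848e-01,
         1.79536488e-02],
       [ 1.32578453e-01,  2.30121065e-01,  9.64088818e-01,
        -3.49676849e-01],
       [ 0.00000000e+00,  0.00000000e+00,  0.00000000e+00,
         1.00000000e+00]])
```

View pics/w1.png

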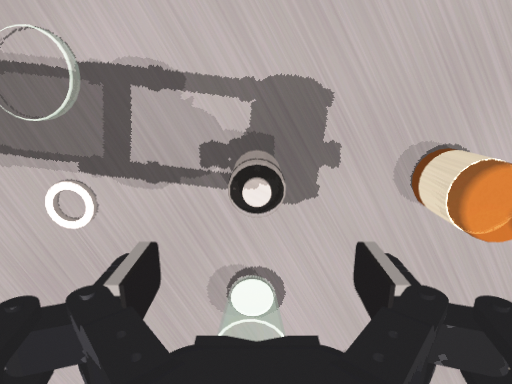

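```bash
python3 -c "
from h import *
im=cv2.imread('pics/w1.png').min(2)[172:212,236:276]
n,l,s,c=cv2.connectedComponentsWithStats((im>170).astype(np.uint8));i=1+np.argmax(s[1:,4]);p=c[i]+[236,172];print(p,s[i])
P=plane('wrist',p,.082);print(P)
st([P[0],P[1],.037])
"
```

```text
[256.34690554 192.82084691] [  6   8  29  27 614]
[ 0.51885493 -0.2981919   0.082     ]
t 1.82 pos [ 0.5215 -0.2923  0.1997] yaw -29.94 F [ 0.7 -0.9  0.4] M [0.   0.01 0.07] w 0.0853 q6 -0.10
tool delta [0.0008 0.0064 0.1627]
```

Call:
send_rows --pt "1 0 0.001 0.05 0" --pt "1 0 0 0.05 0" --pt "1 0 0 0.04 0" --pt "1 0 0 0.0225 0" --pt "1 0 0 0 0" --pt "1 0 0 0 0"

```text
clock: 2.58
position: [0.5201, -0.296, 0.0389]
ee_rot: [0.001, 0.966, -0.26, 0.001]
contact_force: [0.6, -0.8, -0.4]
width: 0.0853
```

```bash
python3 -c "
from h import *
st([.521,-.2955,.037])
im=manip.get_image('wrist');cv2.imwrite('pics/w2.png',im[:,:,::-1])
"
```

```text
t 2.58 pos [ 0.5201 -0.296   0.0389] yaw -30.13 F [ 0.6 -0.8 -0.4] M [-0.05 -0.01 -0.03] w 0.0853 q6 -0.11
tool delta [ 0.0005 -0.0008  0.0019]
```

View pics/w2.png

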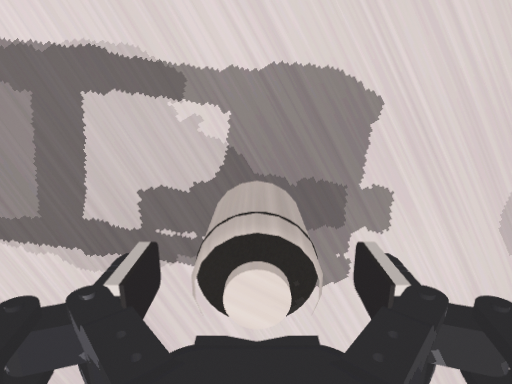

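The jar stands centred between the open pads: boss at (257,296), fingers at about x=140 and x=380. Closing.

Call:
send_rows --pt "0.4 0 0 0 0" --pt "0.4 0 0 0 0" --pt "0.4 0 0 0 0" --pt "0.4 0 0 0 0" --pt "0.4 0 0 0 0" --pt "0.4 0 0 0 0" --squeeze 50

```text
clock: 3.38
position: [0.5206, -0.295, 0.0389]
ee_rot: [0.0, 0.966, -0.259, 0.001]
contact_force: [0.1, 1.1, 6.1]
width: 0.0487
```

```bash
python3 -c "
from h import *
st()
p=np.array([257,296.]);print(plane('wrist',p,.082))
"
```

```text
t 3.38 pos [ 0.5206 -0.295   0.0389] yaw -30.01 F [0.1 1.1 6.1] M [ 0.06  0.2  -0.01] w 0.0487 q6 -0.11
[ 0.52246369 -0.29381657  0.082     ]
```

Call:
send_rows --pt "0.3 0 0 -0.02 0" --pt "0.3 0 0 -0.04 0" --pt "0.3 0 0 -0.04 0" --pt "0.3 0 0 0 0"

```text
clock: 3.88
position: [0.5218, -0.2958, 0.1405]
ee_rot: [0.001, 0.966, -0.259, 0.003]
contact_force: [0.4, 0.3, -3.6]
width: 0.0487
```

```bash
python3 -c "
from h import *
st([.5405,.057,.139])
cv2.imwrite('pics/w3.png',manip.get_image('wrist')[:,:,::-1])
"
```

```text
t 3.88 pos [ 0.5218 -0.2958  0.1405] yaw -30.01 F [ 0.4  0.3 -3.6] M [-0.07 -0.03  0.03] w 0.0487 q6 -0.11
tool delta [-1.603e-01 -3.148e-01  2.000e-04]
```

View pics/w3.png

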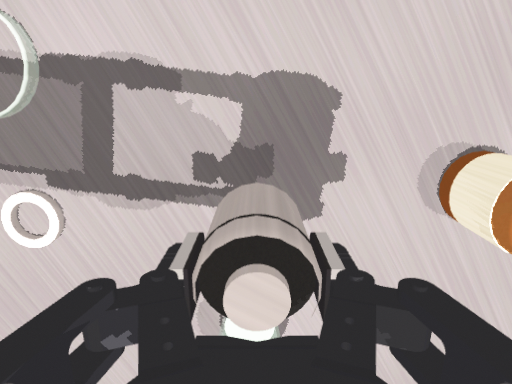

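Call:
send_rows --pt "0.3 -0.0267 -0.041 0 0" --pt "0.3 -0.0267 -0.041 0 0" --pt "0.3 -0.0267 -0.041 0 0" --pt "0.3 -0.0267 -0.041 0 0" --pt "0.3 -0.0267 -0.041 0 0" --pt "0.3 -0.0267 -0.041 0 0" --pt "0.3 0 0 0 0" --pt "0.3 0 0 0 0"

```text
clock: 4.92
position: [0.5034, -0.0016, 0.1362]
ee_rot: [0.001, 0.966, -0.258, -0.001]
contact_force: [-0.2, -0.8, -3.0]
width: 0.0487
```

```bash
python3 -c "
from h import *
c=manip.calibration('wrist');st([.540,.057,.139])
cv2.imwrite('pics/w4.png',manip.get_image('wrist')[:,:,::-1])
import pickle;pickle.dump(c,open('c4.pkl','wb'))
"
```

```text
t 4.92 pos [ 0.5034 -0.0016  0.1362] yaw -29.96 F [-0.2 -0.8 -3. ] M [-0.02  0.03 -0.04] w 0.0487 q6 0.38
tool delta [ 0.0024 -0.069  -0.0029]
```

View pics/w4.png

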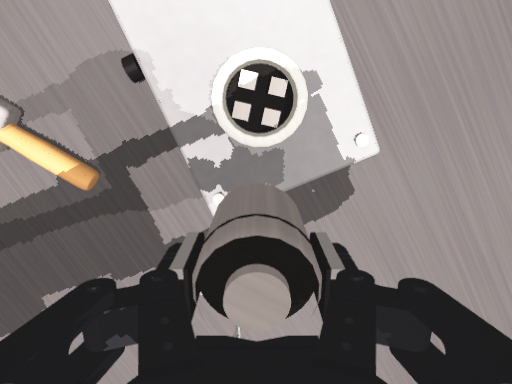

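```bash
python3 -c "
from h import *
im=cv2.imread('pics/w4.png');cv2.imwrite('pics/w4z.png',cv2.resize(im[40:155,200:320],None,fx=5,fy=5,interpolation=cv2.INTER_NEAREST))
cv2.imwrite('pics/w4j.png',cv2.resize(im[175:335,175:340],None,fx=4,fy=4))
"
```

```text
(no output)
```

View pics/w4z.png

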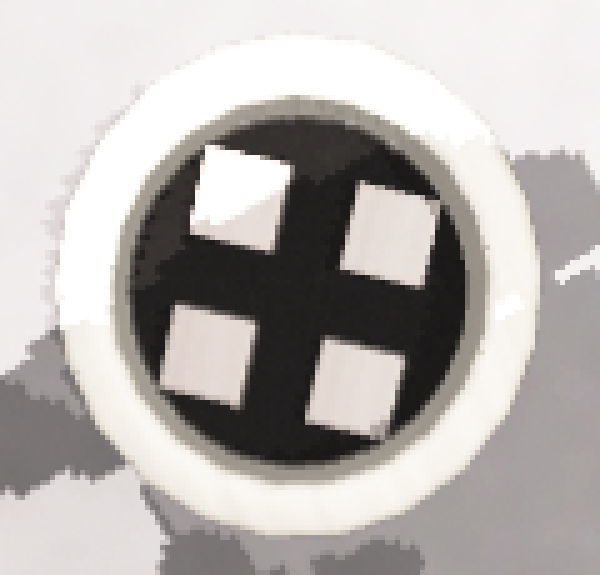

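View pics/w4j.png

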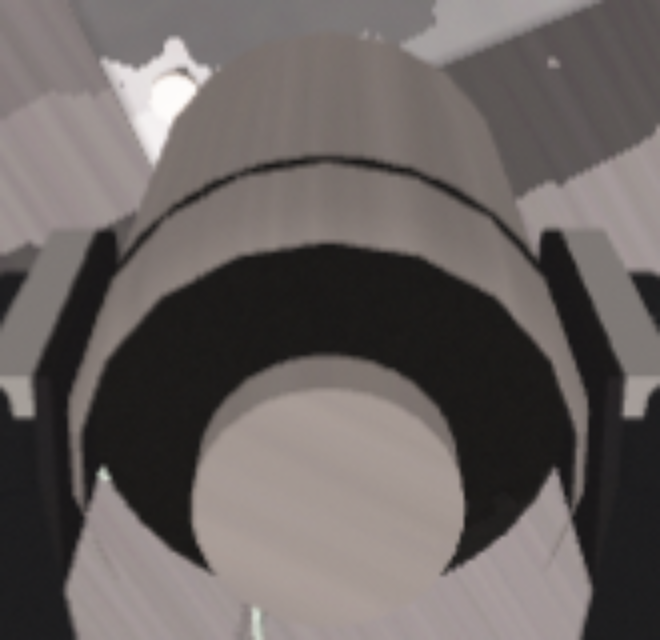

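```bash
python3 -c "
from h import *
import pickle
c=pickle.load(open('c4.pkl','rb'))
im=cv2.imread('pics/w4.png').min(2)[40:155,200:320]
big=cv2.resize(im,None,fx=5,fy=5,interpolation=cv2.INTER_CUBIC)
m=(big<205).astype(np.uint8)
# polar search of inner edge: from radius 165 outward, first >205
cx,cy=301,288;pts=[]
for a in np.radians(range(0,360,4)):
    for r in np.arange(178,215,.5):
        x,y=cx+r*np.cos(a),cy+r*np.sin(a)
        if big[int(round(y)),int(round(x))]>200: pts.append((x,y));break
e=cv2.fitEllipse(np.array(pts,np.float32));print(len(pts),e)
p=(np.array(e[0])-2)/5+[200,40];P=plane('wrist',p,.044,c);print('cup',p,P)
th=np.radians(e[2])
im=cv2.imread('pics/w4.png')
b=np.array([(328-1.5)/4+175,(505-1.5)/4+175]);B=plane('wrist',b,.1362+.0431,c);print('boss',b,B,B-[.5034,-.0016,0])
q=[[(x-2)/5+200,(y-2)/5+40] for x,y in [(240,195),(392,233),(208,357),(354,388)]]
W=[plane('wrist',v,.034,c) for v in q]
for w in W:print('blk',w)
print(np.mean(W,0)); print([np.degrees(np.arctan2(*(W[j]-W[i])[[1,0]])) for i,j in((0,1),(2,3),(0,2),(1,3))])
"
```

```text
90 ((300.0915832519531, 290.74224853515625), (378.53704833984375, 389.2139892578125), 11.793562889099121)
cup [259.61831665  97.74844971] [0.54027662 0.05671388 0.044     ]
boss [256.625 300.875] [ 0.50439314 -0.00200626  0.1793    ] [ 0.00099314 -0.00040626  0.1793    ]
blk [0.53952028 0.07241184 0.034     ]
blk [0.55570428 0.05710848 0.034     ]
blk [0.52413402 0.05535438 0.034     ]
blk [0.54035811 0.04089981 0.034     ]
[0.53992917 0.05644363 0.034     ]
[np.float64(-43.39797502560693), np.float64(-41.698886739449755), np.float64(-132.05126244432444), np.float64(-133.43431484735234)]
```

```bash
python3 -c "
from h import *
st([.5393,.0567,.095])"
```

```text
t 4.97 pos [ 0.5038 -0.0021  0.1366] yaw -30.03 F [-1.1  0.3 -3.3] M [-0.02  0.03 -0.04] w 0.0485 q6 0.38
tool delta [ 0.0013 -0.0687  0.0415]
```

Call:
send_rows --pt "0.3 0.0006 -0.035 0 0" --pt "0.3 0.0006 -0.0337 0.0 0" --pt "0.3 0 0 0.022 0" --pt "0.3 0 0 0.02 0" --pt "0.3 0 0 0 0" --pt "0.3 0 0 0 0" --pt "0.3 0 0 0 0"

```text
clock: 5.85
position: [0.5407, 0.0568, 0.0967]
ee_rot: [-0.0, 0.966, -0.259, 0.001]
contact_force: [-1.0, -0.5, -2.9]
width: 0.0488
```

```bash
python3 -c "
from h import *
st([.5393,.0567,.08])
cv2.imwrite('pics/w5.png',manip.get_image('wrist')[:,:,::-1])
st()"
```

```text
t 5.85 pos [0.5407 0.0568 0.0967] yaw -30.07 F [-1.  -0.5 -2.9] M [-0.03 -0.01 -0.01] w 0.0488 q6 0.50
tool delta [-0.0012  0.0008  0.0167]
t 5.90 pos [0.5406 0.057  0.0966] yaw -30.06 F [-0.1  0.7 -2.4] M [-0.03  0.   -0.01] w 0.0487 q6 0.50
```

View pics/w5.png

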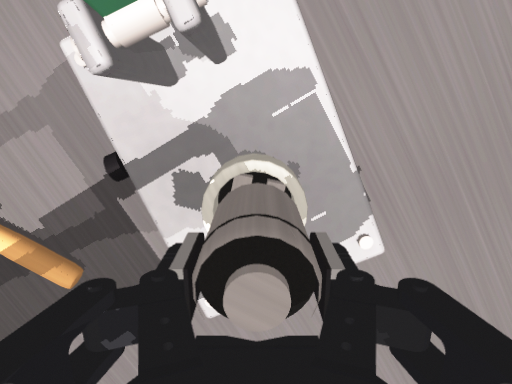

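Call:
send_rows --pt "0.3 -0.0012 0.0008 0.004 0" --pt "0.3 0 0 0.005 0" --pt "0.3 0 0 0.005 0" --pt "0.3 0 0 0.003 0" --pt "0.3 0 0 0.002 0" --pt "0.3 0 0 0.002 0" --pt "0.3 0 0 0.001 0" --pt "0.3 0 0 0 0"

```text
clock: 6.9
position: [0.5386, 0.0573, 0.0738]
ee_rot: [-0.0, 0.966, -0.259, 0.0]
contact_force: [0.2, -0.2, -3.7]
width: 0.0488
```

```bash
python3 -c "
from h import *
st([.5393,.0567,.065])"
```

```text
t 6.90 pos [0.5386 0.0573 0.0738] yaw -30.02 F [ 0.2 -0.2 -3.7] M [ 0.05 -0.05 -0.01] w 0.0488 q6 0.50
tool delta [0.0009 0.0002 0.0088]
```

Call:
send_rows --pt "0.3 0.0005 0 0.002 0" --pt "0.3 0 0 0.002 0" --pt "0.3 0 0 0.002 0" --pt "0.3 0 0 0.0015 0" --pt "0.3 0 0 0.001 0" --pt "0.3 0 0 0 0"

```text
clock: 7.65
position: [0.5389, 0.057, 0.0652]
ee_rot: [0.0, 0.966, -0.259, 0.0]
contact_force: [0.0, 0.9, -3.5]
width: 0.0486
```

```bash
python3 -c "
from h import *
st([.5393,.0567,.065])"
```

```text
t 7.65 pos [0.5389 0.057  0.0652] yaw -30.02 F [ 0.   0.9 -3.5] M [ 0.01 -0.12 -0.01] w 0.0486 q6 0.50
tool delta [0.0005 0.0001 0.0002]
```

Just above contact expected. Press slightly.

Call:
send_rows --pt "0.3 0 0 0.001 0" --pt "0.3 0 0 0.001 0" --pt "0.3 0 0 0 0"

```text
clock: 8.02
position: [0.539, 0.0571, 0.0648]
ee_rot: [-0.0, 0.966, -0.259, 0.0]
contact_force: [-2.8, 0.2, 7.6]
width: 0.0488
```

```bash
python3 -c "
from h import *
st([.5393,.0567,.065])"
```

```text
t 8.03 pos [0.539  0.0571 0.0648] yaw -30.02 F [-2.8  0.2  7.6] M [ 0.06  0.49 -0.08] w 0.0488 q6 0.50
tool delta [ 0.0004  0.0002 -0.0002]
```

Call:
send_rows --pt "0.3 0 0 -0.0004 0.03" --pt "0.3 0 0 0 0.04" --pt "0.3 0 0 0 0.04" --pt "0.3 0 0 0 0.0"

```text
clock: 8.52
position: [0.5396, 0.0571, 0.0649]
ee_rot: [-0.0, 0.95, -0.312, 0.001]
contact_force: [-1.2, -0.2, 6.2]
width: 0.0486
```

```bash
python3 -c "
from h import *
st([.5393,.0567,.065])"
```

```text
t 8.53 pos [0.5396 0.0571 0.0649] yaw -36.36 F [-1.2 -0.2  6.2] M [ 0.05  0.29 -0.05] w 0.0486 q6 0.61
tool delta [-0.      0.0005 -0.0001]
```

Call:
send_rows --pt "0.3 0 0 0 0.04" --pt "0.3 0 0 0 0.04" --pt "0.3 0 0 0 0.04"

```text
clock: 8.9
position: [0.5399, 0.0569, 0.0649]
ee_rot: [-0.0, 0.93, -0.369, 0.001]
contact_force: [-0.0, -0.2, 5.0]
width: 0.0485
```

Call:
send_rows --pt "0.3 0 0 0 0.04" --pt "0.3 0 0 0 0.04" --pt "0.3 0 0 0 0.04"

```text
clock: 9.28
position: [0.5399, 0.0569, 0.0649]
ee_rot: [-0.0, 0.906, -0.424, 0.001]
contact_force: [-1.1, 0.7, 5.4]
width: 0.0485
```

Call:
send_rows --pt "0.3 0 0 0 0.04" --pt "0.3 0 0 0 0.04" --pt "0.3 0 0 0 0.04"

```text
clock: 9.65
position: [0.5398, 0.0568, 0.0649]
ee_rot: [-0.0, 0.879, -0.477, 0.001]
contact_force: [0.1, 0.2, 5.1]
width: 0.0488
```

```bash
python3 -c "
from h import *
st([.5393,.0567,.065])"
```

```text
t 9.65 pos [0.5398 0.0568 0.0649] yaw -57.02 F [0.1 0.2 5.1] M [0.02 0.2  0.08] w 0.0488 q6 0.97
tool delta [-0.0002  0.0005 -0.0001]
```

Call:
send_rows --pt "0.3 0 0 0 0.04" --pt "0.3 0 0 0 0.04" --pt "0.3 0 0 0 0.04"

```text
clock: 10.02
position: [0.5398, 0.0568, 0.0649]
ee_rot: [-0.0, 0.848, -0.529, 0.001]
contact_force: [-0.7, -0.7, 5.0]
width: 0.0484
```

Call:
send_rows --pt "0.3 0 0 0 0.04" --pt "0.3 0 0 0 0.04" --pt "0.3 0 0 0 0.04"

```text
clock: 10.4
position: [0.5399, 0.0568, 0.0649]
ee_rot: [-0.001, 0.815, -0.579, 0.001]
contact_force: [-2.0, -0.2, 5.4]
width: 0.0484
```

Call:
send_rows --pt "0.3 0 0 0 0.04" --pt "0.3 0 0 0 0.04" --pt "0.3 0 0 0 0.04"

```text
clock: 10.78
position: [0.5401, 0.0568, 0.0649]
ee_rot: [-0.001, 0.779, -0.627, 0.001]
contact_force: [0.4, -0.7, 4.8]
width: 0.0488
```

```bash
python3 -c "
from h import *
st([.5393,.0567,.065])"
```

```text
t 10.78 pos [0.5401 0.0568 0.0649] yaw -77.65 F [ 0.4 -0.7  4.8] M [-0.02  0.11  0.04] w 0.0488 q6 1.33
tool delta [-0.0001  0.0008 -0.0001]
```

Call:
send_rows --pt "0.3 0 0 0 0.04" --pt "0.3 0 0 0 0.04" --pt "0.3 0 0 0 0.04"

```text
clock: 11.15
position: [0.5402, 0.0568, 0.0649]
ee_rot: [-0.001, 0.74, -0.673, 0.001]
contact_force: [0.3, -0.7, 5.1]
width: 0.0486
```

Call:
send_rows --pt "0.3 0 0 0 0.04" --pt "0.3 0 0 0 0.04" --pt "0.3 0 0 0 0.04"

```text
clock: 11.52
position: [0.5403, 0.0568, 0.0648]
ee_rot: [0.001, -0.698, 0.716, -0.001]
contact_force: [-0.1, -0.8, 3.2]
width: 0.0484
```

Call:
send_rows --pt "0.3 0 0 0 0.03" --pt "0.3 0 0 0 0.03"

```text
clock: 11.78
position: [0.5404, 0.0567, 0.0647]
ee_rot: [0.001, -0.677, 0.736, -0.001]
contact_force: [0.7, -1.0, 4.8]
width: 0.0488
```

```bash
python3 -c "
from h import *
st([.5393,.0567,.065])"
```

```text
t 11.78 pos [0.5404 0.0567 0.0647] yaw -94.83 F [ 0.7 -1.   4.8] M [-0.16 -0.09  0.05] w 0.0488 q6 1.63
tool delta [ 0.0001  0.0011 -0.0003]
```

Call:
send_rows --pt "0.3 0 0 0 0.03" --pt "0.3 0 0 0 0.03"

```text
clock: 12.02
position: [0.5405, 0.0568, 0.0645]
ee_rot: [0.001, -0.654, 0.756, -0.001]
contact_force: [1.5, -0.4, 4.5]
width: 0.0487
```

```bash
python3 -c "
from h import *
st([.5393,.0567,.065])"
```

```text
t 12.03 pos [0.5405 0.0568 0.0645] yaw -98.28 F [ 1.5 -0.4  4.5] M [-0.23 -0.35  0.09] w 0.0487 q6 1.69
tool delta [ 0.0002  0.0011 -0.0005]
```

Call:
send_rows --pt "0.3 0 0 0 0.03" --pt "0.3 0 0 0 0.03"

```text
clock: 12.28
position: [0.5385, 0.0572, 0.0631]
ee_rot: [-0.0, -0.631, 0.776, 0.0]
contact_force: [2.6, 0.4, -2.5]
width: 0.0486
```

```bash
python3 -c "
from h import *
st([.5393,.0567,.065])"
```

```text
t 12.28 pos [0.5385 0.0572 0.0631] yaw -101.78 F [ 2.6  0.4 -2.5] M [-0.01 -0.64  0.05] w 0.0486 q6 1.75
tool delta [ 0.0003 -0.0009 -0.0019]
```

Call:
send_rows --pt "0.3 0 0 0.001 0.015" --pt "0.3 0 0 0.001 0.0" --pt "0.3 0 0 0 0"

```text
clock: 12.65
position: [0.5385, 0.0573, 0.0611]
ee_rot: [-0.0, -0.626, 0.78, 0.0]
contact_force: [2.5, 0.8, -3.7]
width: 0.0488
```

```bash
python3 -c "
from h import *
st([.5397,.0567,.0589])"
```

```text
t 12.65 pos [0.5385 0.0573 0.0611] yaw -102.51 F [ 2.5  0.8 -3.7] M [ 0.24 -0.5  -0.  ] w 0.0488 q6 1.77
tool delta [ 0.0003 -0.0013  0.0022]
```

Call:
send_rows --pt "0.3 0 -0.0006 0.001 0" --pt "0.3 0 0 0.001 0.0" --pt "0.3 0 0 0 0"

```text
clock: 13.02
position: [0.5389, 0.0569, 0.0594]
ee_rot: [-0.0, -0.626, 0.78, 0.0]
contact_force: [0.4, 1.6, -3.7]
width: 0.0486
```

```bash
python3 -c "
from h import *
st([.5397,.0567,.0589])"
```

```text
t 13.03 pos [0.5389 0.0569 0.0594] yaw -102.50 F [ 0.4  1.6 -3.7] M [ 0.19 -0.24 -0.05] w 0.0486 q6 1.77
tool delta [ 0.0001 -0.0009  0.0005]
```

Call:
send_rows --pt "0.3 0 0 0.0007 0" --pt "0.3 0 0 0.0007 0.0" --pt "0.3 0 0 0 0"

```text
clock: 13.4
position: [0.539, 0.0568, 0.0589]
ee_rot: [-0.0, -0.626, 0.78, 0.0]
contact_force: [-1.3, 0.6, 5.0]
width: 0.0484
```

```bash
python3 -c "
from h import *
st([.5397,.0567,.0589])"
```

```text
t 13.40 pos [0.539  0.0568 0.0589] yaw -102.50 F [-1.3  0.6  5. ] M [0.2  0.29 0.03] w 0.0484 q6 1.77
tool delta [-0.     -0.0007  0.    ]
```

Call:
send_rows --pt "0.3 0 0 -0.0006 0" --pt "1 0 0 0 0" --pt "1 0 0 0 0" --pt "1 0 0 0 0" --pt "1 0 0 0 0" --pt "1 0 0 0 0" --pt "1 0 0 -0.01 0" --pt "1 0 0 -0.03 0"

```text
clock: 14.4
position: [0.5383, 0.0569, 0.0985]
ee_rot: [-0.001, -0.626, 0.78, 0.001]
contact_force: [-0.2, 0.1, 1.0]
width: 0.0855
```

Call:
send_rows --pt "1 0 0 -0.05 0" --pt "1 0 0 -0.05 0" --pt "1 0 0 -0.05 0" --pt "1 0 0 -0.05 0" --pt "1 0 0 0 0" --pt "1 0 0 0 0"

```text
clock: 15.15
position: [0.5389, 0.0569, 0.2988]
ee_rot: [-0.0, -0.626, 0.78, 0.0]
contact_force: [-1.8, -0.9, -0.6]
width: 0.0851
```

```bash
python3 -c "
from h import *
c=manip.calibration('wrist');st([.5397,.0567,.3])
cv2.imwrite('pics/w6.png',manip.get_image('wrist')[:,:,::-1])
s=manip.get_image('side');cv2.imwrite('pics/s6.png',cv2.resize(s[60:215,170:280,::-1],None,fx=4,fy=3.8))
import pickle;pickle.dump(c,open('c6.pkl','wb'))
"
```

```text
t 15.15 pos [0.5389 0.0569 0.2988] yaw -102.50 F [-1.8 -0.9 -0.6] M [-0.02  0.01  0.01] w 0.0851 q6 1.77
tool delta [ 0.0001 -0.0008 -0.0012]
```

View pics/w6.png

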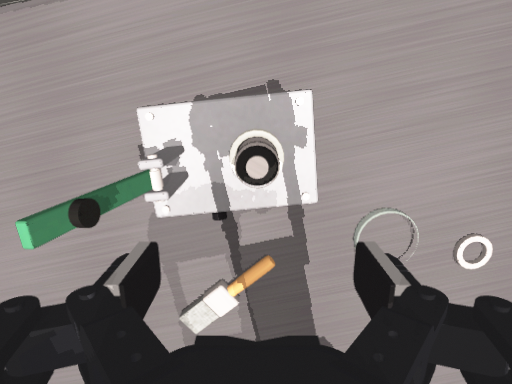

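View pics/s6.png

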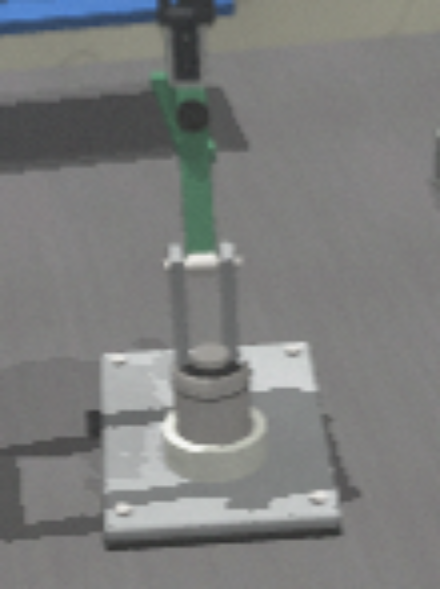

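Call:
send_rows --pt "0 0 0 -0.01 -0.1" --pt "0 -0.05 -0.0005 0 0" --pt "0 -0.05 -0.0005 0 0" --pt "0 -0.05 -0.0006 0 0" --pt "0 -0.05 -0.0006 0 0" --pt "0 0 0 0 0" --pt "0 0 0 0 0" --pt "0 0 0 0 0" --squeeze 20

```text
clock: 16.25
position: [0.565, 0.254, 0.3084]
ee_rot: [-0.001, -0.664, 0.748, -0.0]
contact_force: [0.3, -0.2, -0.4]
width: -0.0001
```

```bash
python3 -c "
from h import *
st([.5641,.2553,.228])
for n in('wrist','side','top'):
  im=manip.get_image(n)[:,:,::-1]
  if n=='side': im=cv2.resize(im[10:215,130:310],None,fx=3,fy=2.9)
  cv2.imwrite('pics/%s7.png'%n,im)
"
```

```text
t 16.25 pos [0.565  0.254  0.3084] yaw -96.85 F [ 0.3 -0.2 -0.4] M [-0.01 -0.02  0.03] w -0.0001 q6 2.00
tool delta [-0.0013  0.001   0.0804]
```

View pics/wrist7.png

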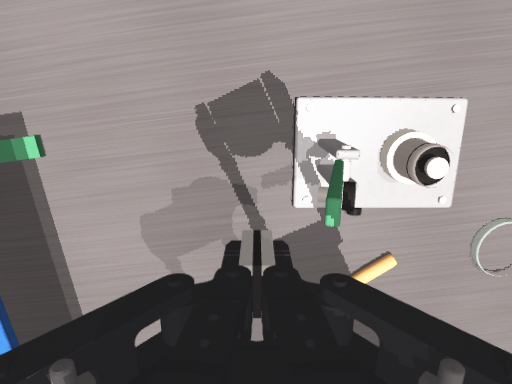

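View pics/side7.png

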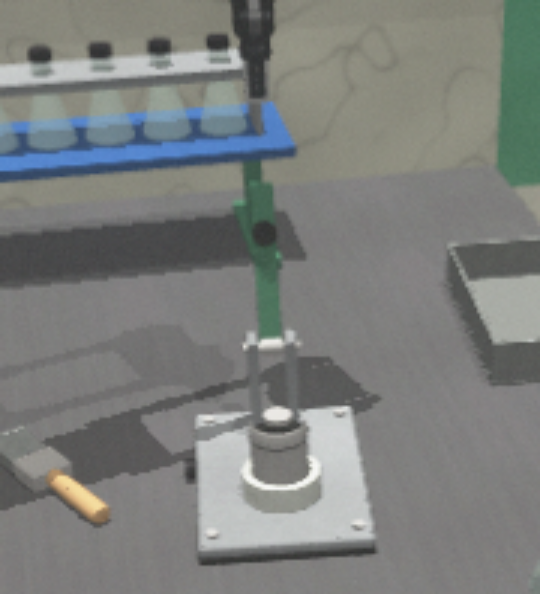

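View pics/top7.png

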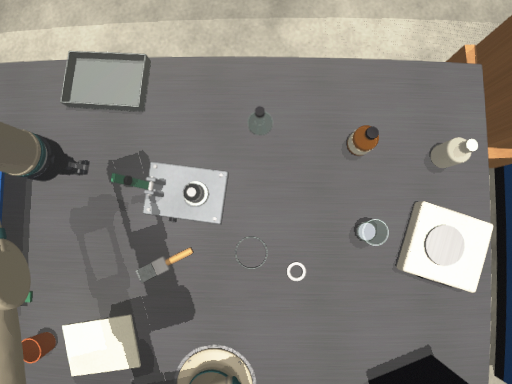

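```bash
python3 -c "
from h import *
t=cv2.imread('pics/top7.png').min(2)[182:202,184:206];n,l,s,c=cv2.connectedComponentsWithStats((t>150).astype(np.uint8));print(s,c)
im=manip.get_image('side')
g=im.min(2)[140:172,205:245];n,l,s2,c2=cv2.connectedComponentsWithStats((g>190).astype(np.uint8));print(s2,c2+[205,140])
print(proj('side',[[.5402,.0567,.102],[.5402,.0567,.108]]),proj('top',[[.5402,.0567,.102],[.5402,.0567,.108]]))
cv2.imwrite('pics/s8.png',cv2.resize(im[135:200,195:255,::-1],None,fx=8,fy=8,interpolation=0))
cv2.imwrite('pics/t8.png',cv2.resize(cv2.imread('pics/top7.png')[175:210,175:215],None,fx=10,fy=10,interpolation=0))
"
```

```text
[[  0   1  22  19 242]
 [  0   0  22  20 114]
 [  3   5   9  10  69]
 [  0  16   6   4  15]] [[10.0785124  10.77272727]
 [14.66666667  5.64912281]
 [ 7.01449275  9.56521739]
 [ 1.66666667 17.93333333]]
[[  0   0  40  32 897]
 [ 13  10   9   5  34]
 [ 25  10  15  22 244]
 [  0  13   5   2   8]
 [  7  12   1   1   1]
 [  0  19   9  13  96]] [[222.70791527 153.12597547]
 [222.02941176 152.35294118]
 [238.34836066 160.87704918]
 [206.625      153.375     ]
 [212.         152.        ]
 [208.54166667 165.34375   ]]
[[223.13251772 152.8414657 ]
 [223.03019942 150.81222486]] [[191.13049024 191.51373002]
 [190.676257   191.32506999]]
```

View pics/s8.png

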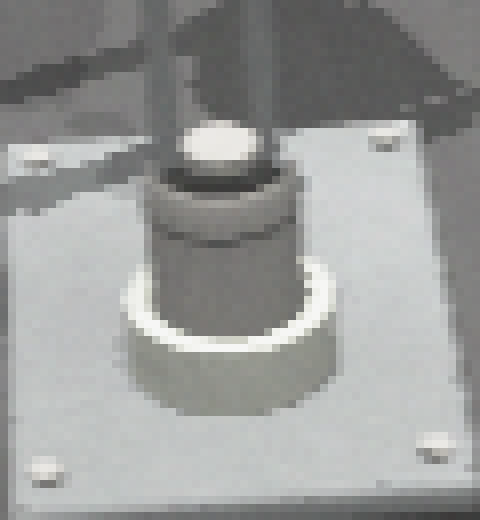

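Boss centre at side pixel (222.3, 152.8) matches the prediction for fully seated (152.8; unseated 150.8), so the jar is down. Now the clamp.

Call:
send_rows --pt "0 0 0 0.04 0" --pt "0 0 0 0.035 0" --pt "0 0 0 0 0" --pt "0 0.015 0 0 0" --pt "0 0.01 0 0 0" --pt "0 0 0 0 0"

```text
clock: 17.2
position: [0.5628, 0.2294, 0.2355]
ee_rot: [0.001, -0.664, 0.748, -0.001]
contact_force: [-0.2, 0.8, -0.7]
width: -0.0002
```

```bash
cat >> h.py <<'E'
H=np.array([.5527,.161,.110]);A=np.radians(-96.6);U=np.array([np.cos(A),np.sin(A),0])
def cl():
    s,r=st();d=s['position']-H;c=d@U;print('c %.4f h %.4f lat %.4f'%(c,d[2],d@np.array([-U[1],U[0],0])), 'Ffwd %.1f'%(s['contact_force']@U))
E
python3 -c "
from h import *
cl()
im=manip.get_image('side')[:,:,::-1];cv2.imwrite('pics/s9.png',cv2.resize(im[10:215,130:310],None,fx=3,fy=2.9))
"
```

```text
t 17.20 pos [0.5628 0.2294 0.2355] yaw -96.86 F [-0.2  0.8 -0.7] M [ 0.04 -0.03  0.04] w -0.0002 q6 1.96
c -0.0691 h 0.1255 lat 0.0022 Ffwd -0.7
```

View pics/s9.png

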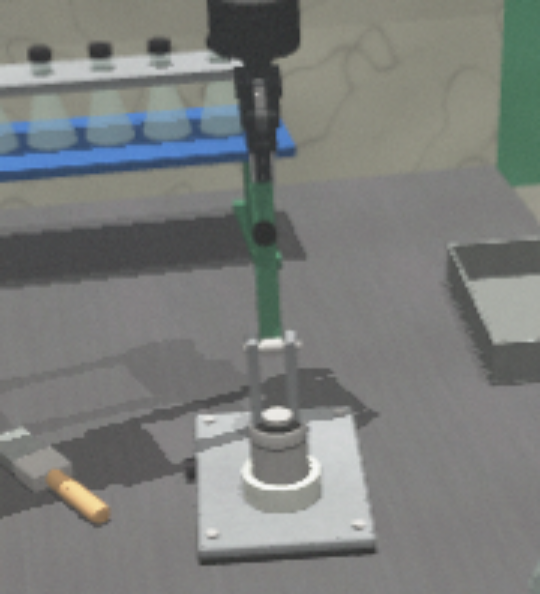

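Call:
send_rows --pt "0 0.008 0 0 0" --pt "0 0.008 0 0 0" --pt "0 0.008 0 0 0"

```text
clock: 17.62
position: [0.5597, 0.2067, 0.2344]
ee_rot: [0.001, -0.664, 0.748, -0.0]
contact_force: [1.2, 2.9, 2.6]
width: -0.0
```

```bash
python3 -c "
from h import *
cl()
im=manip.get_image('side')[:,:,::-1];cv2.imwrite('pics/s10.png',cv2.resize(im[10:215,130:310],None,fx=3,fy=2.9))
cv2.imwrite('pics/w10.png',manip.get_image('wrist')[:,:,::-1])
"
```

```text
t 17.62 pos [0.5597 0.2067 0.2344] yaw -96.76 F [1.2 2.9 2.6] M [ 0.37 -0.04  0.  ] w -0.0000 q6 1.93
c -0.0463 h 0.1244 lat 0.0017 Ffwd -3.0
```

View pics/w10.png

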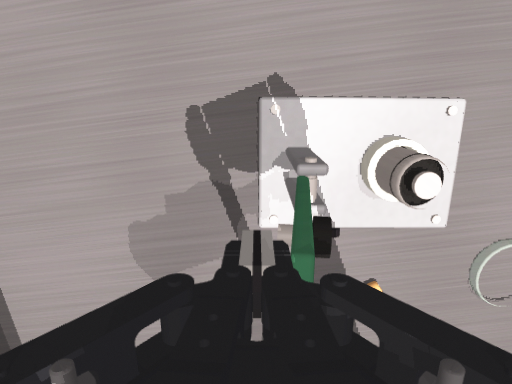

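Call:
send_rows --pt "0 0.009 0 0 0" --pt "0 0.009 0 0 0" --pt "0 0.009 0 0 0" --pt "0 0.009 0 0 0" --pt "0 0.009 0 0.001 0" --pt "0 0.009 0 0.001 0" --pt "0 0.009 0 0.002 0"

```text
clock: 18.6
position: [0.5519, 0.1432, 0.2298]
ee_rot: [-0.0, -0.664, 0.748, -0.0]
contact_force: [0.3, 1.5, 0.9]
width: -0.0003
```

```bash
python3 -c "
from h import *
cl()
cv2.imwrite('pics/w11.png',manip.get_image('wrist')[:,:,::-1])
"
```

```text
t 18.60 pos [0.5519 0.1432 0.2298] yaw -96.78 F [0.3 1.5 0.9] M [ 0.27 -0.01  0.03] w -0.0003 q6 1.82
c 0.0178 h 0.1198 lat 0.0012 Ffwd -1.6
```

View pics/w11.png

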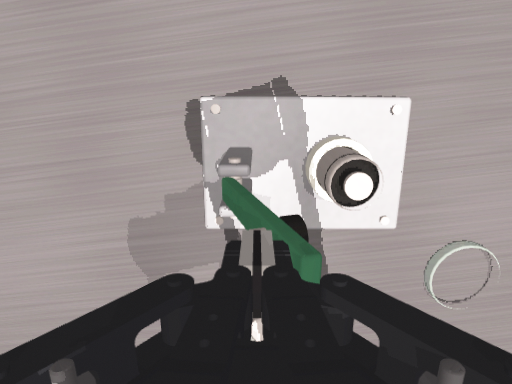

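Call:
send_rows --pt "0 0.009 0 0.002 0" --pt "0 0.009 0 0.003 0" --pt "0 0.009 0 0.004 0" --pt "0 0.0105 0 0.007 0" --pt "0 0.0102 0 0.007 0" --pt "0 0.009 0 0.009 0" --pt "0 0.009 0 0.009 0"

```text
clock: 19.52
position: [0.5443, 0.0779, 0.1883]
ee_rot: [-0.0, -0.664, 0.748, -0.0]
contact_force: [1.2, 0.0, 1.9]
width: 0.0002
```

```bash
python3 -c "
from h import *
cl()
cv2.imwrite('pics/w12.png',manip.get_image('wrist')[:,:,::-1])
"
```

```text
t 19.52 pos [0.5443 0.0779 0.1883] yaw -96.78 F [1.2 0.  1.9] M [ 0.07 -0.09  0.06] w 0.0002 q6 1.71
c 0.0835 h 0.0783 lat 0.0012 Ffwd -0.2
```

View pics/w12.png

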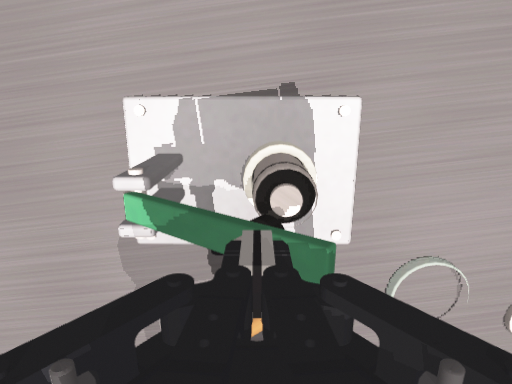

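Call:
send_rows --pt "0 0.0065 0 0.0095 0" --pt "0 0.006 0 0.0095 0" --pt "0 0.005 0 0.01 0" --pt "0 0.0048 0 0.01 0" --pt "0 0.0015 0 0.005 0" --pt "0 0.0015 0 0.005 0" --pt "0 0.001 0 0.004 0" --pt "0 0 0 0 0"

```text
clock: 20.58
position: [0.541, 0.0527, 0.1355]
ee_rot: [-0.0, -0.664, 0.748, 0.0]
contact_force: [-0.0, -0.3, 0.8]
width: 0.0
```

```bash
python3 -c "
from h import *
cl()
"
```

```text
t 20.57 pos [0.541  0.0527 0.1355] yaw -96.77 F [-0.  -0.3  0.8] M [ 0.02 -0.   -0.  ] w 0.0000 q6 1.66
c 0.1090 h 0.0255 lat 0.0008 Ffwd 0.3
```

Nearly down (θ≈0.12). Proceed in small steps until resistance rises.

Call:
send_rows --pt "0 0 0 0.003 0" --pt "0 0 0 0.003 0" --pt "0 0 0 0.003 0" --pt "0 0 0 0 0"

```text
clock: 21.08
position: [0.5411, 0.0528, 0.1266]
ee_rot: [-0.0, -0.664, 0.748, 0.0]
contact_force: [0.1, 0.1, 0.6]
width: -0.0004
```

```bash
python3 -c "
from h import *
cl()
"
```

```text
t 21.07 pos [0.5411 0.0528 0.1266] yaw -96.78 F [0.1 0.1 0.6] M [ 0.03  0.05 -0.07] w -0.0004 q6 1.66
c 0.1088 h 0.0166 lat 0.0009 Ffwd -0.1
```

Call:
send_rows --pt "0 0 0 0.0015 0" --pt "0 0 0 0.0015 0"

```text
clock: 21.32
position: [0.5411, 0.0526, 0.1238]
ee_rot: [-0.0, -0.664, 0.748, -0.0]
contact_force: [-0.1, 0.5, 1.5]
width: 0.0002
```

```bash
python3 -c "
from h import *
cl()
im=manip.get_image('side')[:,:,::-1];cv2.imwrite('pics/s13.png',cv2.resize(im[90:215,170:290],None,fx=5,fy=4.7))
"
```

```text
t 21.32 pos [0.5411 0.0526 0.1238] yaw -96.77 F [-0.1  0.5  1.5] M [-0.15  0.11 -0.05] w 0.0002 q6 1.66
c 0.1090 h 0.0138 lat 0.0009 Ffwd -0.5
```

View pics/s13.png

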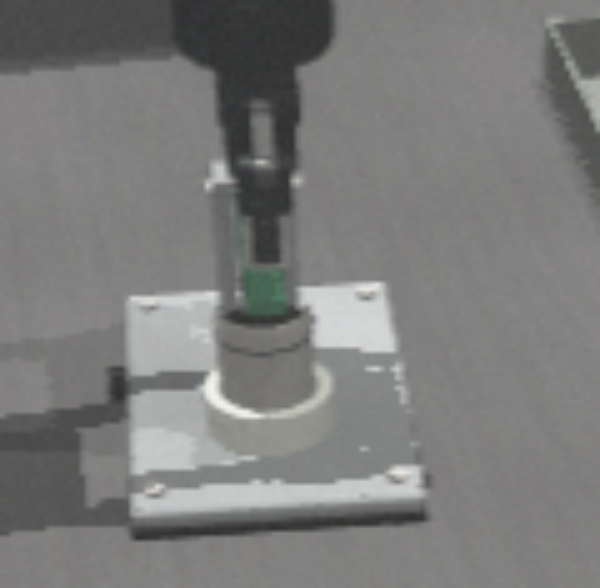

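Call:
send_rows --pt "0 0 0 0.001 0" --pt "0 0 0 0.001 0"

```text
clock: 21.62
position: [0.5412, 0.0526, 0.1219]
ee_rot: [-0.0, -0.664, 0.748, -0.0]
contact_force: [0.8, -1.3, 1.2]
width: -0.0002
```

```bash
python3 -c "
from h import *
cl()"
```

```text
t 21.62 pos [0.5412 0.0526 0.1219] yaw -96.77 F [ 0.8 -1.3  1.2] M [-0.1  -0.   -0.01] w -0.0002 q6 1.66
c 0.1090 h 0.0119 lat 0.0010 Ffwd 1.2
```

Call:
send_rows --pt "0 0 0 0.0008 0" --pt "0 0 0 0.0008 0"

```text
clock: 21.88
position: [0.5412, 0.0526, 0.1214]
ee_rot: [0.0, -0.664, 0.748, -0.0]
contact_force: [-3.1, -1.5, 11.2]
width: 0.0002
```

```bash
python3 -c "
from h import *
cl()"
```

```text
t 21.88 pos [0.5412 0.0526 0.1214] yaw -96.77 F [-3.1 -1.5 11.2] M [-0.16  0.6  -0.04] w 0.0002 q6 1.66
c 0.1090 h 0.0114 lat 0.0011 Ffwd 1.9
```

The force rose to 11 N at the expected level height, so the foot is on the lid. Retracting straight up.

Call:
send_rows --pt "0 0 0 -0.002 0" --pt "0 0 0 -0.01 0" --pt "0 0 0 -0.04 0" --pt "0 0 0 -0.05 0" --pt "0 -0.03 0 -0.05 0" --pt "0 -0.05 0 0 0" --pt "0 -0.04 0 0 0" --pt "0 0 0 0 0"

```text
clock: 22.88
position: [0.5553, 0.1745, 0.2724]
ee_rot: [0.001, -0.665, 0.746, 0.0]
contact_force: [0.7, -0.3, -0.3]
width: 0.0002
```

```bash
python3 -c "
from h import *
cl()
im=manip.get_image('side')[:,:,::-1];cv2.imwrite('pics/s14.png',cv2.resize(im[90:215,170:290],None,fx=5,fy=4.7,interpolation=0))
im=manip.get_image('top')[:,:,::-1];cv2.imwrite('pics/t14f.png',im);cv2.imwrite('pics/t14.png',cv2.resize(im[150:235,105:235],None,fx=6,fy=6,interpolation=0))
cv2.imwrite('pics/w14.png',manip.get_image('wrist')[:,:,::-1])
e=H+.148*U+[0,0,.006]
print('end pred lvl',proj('side',[e+[0,0,0],e+[0,0,.009]]),proj('top',[e,e+[0,0,.009]]))
"
```

```text
t 22.88 pos [0.5553 0.1745 0.2724] yaw -96.56 F [ 0.7 -0.3 -0.3] M [-0.   -0.   -0.02] w 0.0002 q6 1.87
c -0.0137 h 0.1624 lat 0.0011 Ffwd 0.3
end pred lvl [[224.07825342 157.08471329]
 [223.92349516 153.9479003 ]] [[206.65209515 193.03778066]
 [206.1034246  192.7634787 ]]
```

View pics/s14.png

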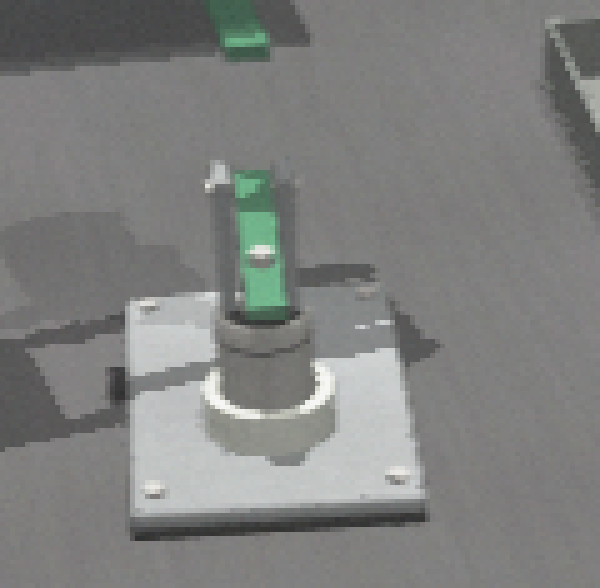

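View pics/t14.png

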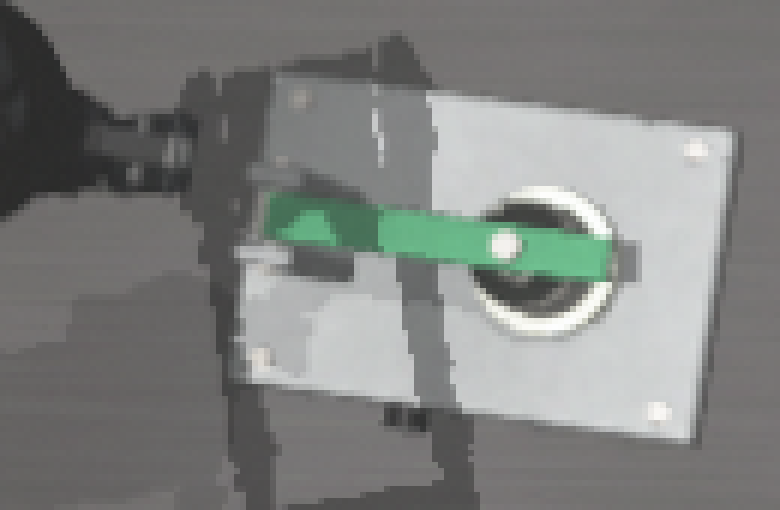

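View pics/t14f.png

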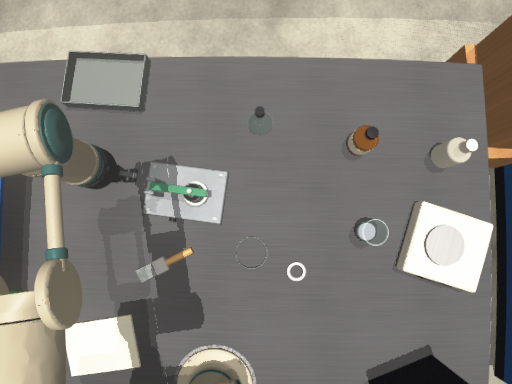

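View pics/w14.png

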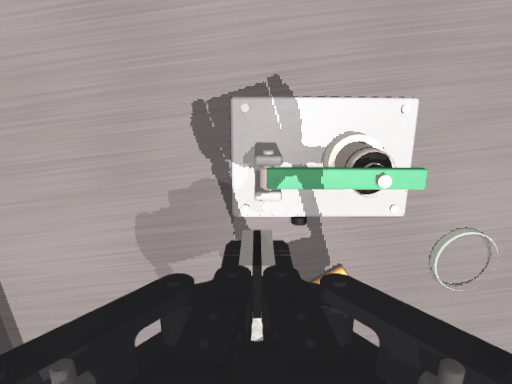

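```bash
python3 -c "
from h import *
st();print(manip.sign_off())"
```

```text
t 23.02 pos [0.5552 0.1714 0.2722] yaw -96.77 F [ 0.5 -1.4 -0.2] M [-0.04  0.07 -0.04] w 0.0001 q6 1.87
the job is handed in; nothing more can be done
None
```

The jar is in the mill cup with its dog in the drive slot, and the clamp bar is level with its foot on the lid. I handed the job in at about 23 s, with the gripper clear of everything.

- **Seating the jar:** I turned the jar about 72° under roughly 8–9 N net pressure until the dog dropped. I then lowered it 6 mm below its first contact height, where it met firm contact. In the side view, the top of the jar sat where a fully seated jar should be, to within a pixel.
- **Clamp:** I pushed the bar down from behind with the closed fingers at about 1–4 N. At level height the force rose to 11 N, so I stopped and backed off. Afterwards the bar's end was at about row 156.4 in the side view. Level would be 157.1, and a bar stopped by an unseated jar would be 154.0 or less.
- **Bystanders:** In the last top view they look unmoved. I judged that by eye and did not measure it.

The first press on the coupling briefly reached about 11 N net, slightly over the advised 10 N. I was not turning the jar at that moment and eased off before I did. No check failed or disagreed.

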